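# Turn out the chocolate block and slide its board home under the wire shelf

### The arm

A 6-joint arm with a two-finger parallel gripper is mounted at the origin on the work surface. World frame = base frame: x ahead of the robot, y to its left, z up, the work surface at z = 0. Lengths are in m, angles in degrees, forces in N, time in s.
With the tool pointing down it reaches from about 0.275 to 0.85 m from the base axis. Payload 5.2 kg.
Tool frame: the origin (TCP) lies midway between the tips of the shut fingers; the grasp point (between the pads) lies 19 mm behind it; z points along the fingers, y is the line along which they close (so a half turn about z gives the same grasp; the last joint's range is limited). The gripper opens to 85 mm and grips with 20 to 120 N. Pads are 22 mm wide; open, the fingers measure 114 mm over their backs; the gripper's body (76 mm by 85 mm) begins 54 mm behind the grasp point. The pads swing forward as they close: fully open they stand 13 mm farther back than shut.
Start: joints at [-86.849, 14.817, 87.949, -0, 77.235, -11.62], TCP at [0.14, -0.532, 0.231] pointing down, gripper open.
Joint ranges: [-179.93, 179.93], [-52.35, 119.4], [10.71, 147.94], [-69.91, 249.91], [12.55, 155.21], [-178.61, 178.61]. Speed limits (degrees/s): [147.25, 147.25, 180, 180, 180, 180].

### API

Orientations are given as a 3x3 rotation matrix whose columns are the frame's x, y, z axes.
In Python, from plant import get_obs, capture, job gives the robot as it stands. The module is installed in compiled form; this text tells all that it offers.
- The arm moves only by the tool step_arm, never from a script. Its arguments are lists of equal length, an entry for each row: "xyz": the shift along the tool's x, y, z in m, a list of three; "rot": the turn, a rotation vector about the tool's x, y, z in rad, a list of three; "fingers": the finger opening in m, from 0 to 0.0854. In form: {"xyz": [[x, y, z], ...], "rot": [[wx, wy, wz], ...], "fingers": [fingers, ...]}. A call has 1 to 5 rows; each row is the pose to reach, as a shift and turn from the pose commanded when the call began, along the tool's axes at that moment; what a row does not reach only later rows make up. A row lasts 1/8 s, in which the tool goes at most 62.5 mm and 10.7 degrees, less where a joint would pass 70% of its speed; a pose out of reach is approached as far as the arm can. A call with a gripper value outside its range is refused whole. The fingers move at their own pace and stop on an object; "grip_force" is the grip in N (left out, the last holds). Time passes only in rows, so rows that repeat a pose let the fingers close. It gives the time, the measured TCP pose, the force, the opening and the grip force at its end, in the units of the state.
- get_obs(): the state, without advancing time (a new reading comes with each control period).
- capture(name): name is "side" or "top"; returns a dict with "image" (480x640x3 uint8, red, green, blue), "fx", "fy", "cx", "cy" (pixels), "position" and "orientation" of the camera in the world. Camera axes: x right, y down, z forward; pixel columns grow to the right and rows downward; lengths in m; the calibration is good to about 2 mm. A picture is of the moment at which its call begins. There is no depth.
- job.close_job(): hands the job in; it is judged then, once.
The state is a dict: "t": time; "joints": joint angles; "joint_vel": joint speeds; "tau": joint torques, N m; "tool_pos": TCP position; "eef_rot": TCP orientation; "ft_force": force on the tool from outside, world axes, zero at the start; "moment": the same for the moment, N m; "opening": finger opening in m; "finger_force": force on a finger pad.
Only numpy, scipy, OpenCV 4.12 (cv2) and the standard library are available. Lean on these libraries where they do the work, as an engineer would, in place of code of your own. Each camera call takes 0.05 s, during which the arm holds its last target. There are 200 camera calls.

### The job

Lift the chocolate block out of its metal mould and lower it (do not drop it) flat onto the middle of the thick wooden board, lengthwise along the board's longer side, and let go. Then slide the board, with the block on it, in under the low wire shelf, midway between its legs, until you feel it butt squarely against the stop bar at the back; press it home with a light but definite push, without ramming it, and back away. Do not knock the shelf or disturb the bowl, the mill or the jar.

Things in the scene. Friction and masses are not known exactly. Their poses are not given: they have to be found in the camera images.
- slab: Dark brown block of chocolate, 130 long (its x) x 52 wide (its y) x 32 high, about 280 g, flat underside, three shallow grooves across the top. Origin: centre of the underside. It starts lying in the mould. Its two ends are alike.
- mould: Open aluminium mould, 154 (its x) x 76 (its y), fixed; left or right of the board (the bowl is on the other side). Floor 5 thick, walls 10 thick, 30 high; cavity 134 x 56, so the block has 2 of play all round and stands 7 above the rim. Midway in each long wall a notch 46 wide (along x), cut right through down to the floor plate, lets a finger reach the block's side. Origin: centre of underside.
- board: Loose thick wooden board, 120 deep (its x) x 200 wide (its y) x 28 thick, 0.5 to 0.8 kg, sliding on the table; too wide to grasp. Origin: centre of the underside; x points roughly towards the shelf. Friction with the table is not known, coefficient roughly 0.45 to 0.75: with the block on it, it slides at 3 to 8 N, and the push rises sharply when it meets the stop.
- board_back_left (a point): Point on the board's back face (the face towards the stop bar), half way up, 90 to the left (+y) of its middle: board frame (60, 90, 14).
- board_back_right (a point): The same on the right: board frame (60, -90, 14).
- rack: Low dark steel wire shelf on four legs, fixed, open to the robot. Origin: on the table under the deck's middle; x points away from the robot, into the bay. Deck spans x -84 to 84, y -143 to 143, underside 120 and top 128 above the table. Legs 10 thick (feet 18 wide, 4 high) at x +-80, y +-139: bay 260 wide between feet. Stop bar across the back, see stop.
- stop (a point): Middle of the front face of the bright steel stop bar (12 thick), which lies on the table across the back of the bay, 18 high: rack frame (60, 0, 14).
- deck_front (a point): Middle of the deck's front edge, at its underside: rack frame (-84, 0, 120). With the board home (its origin at the rack's) its front face is 24 behind this edge, so an upright gripper's body would strike the deck: push with the fingers tilted, reaching forward and down under it. Two spread fingertips on the front face keep the board straight.
- bowl: Loose dark metal bowl with garlic bulbs, 140 across, 48 high; leave alone. Origin: centre of the underside.
- mill: Loose wooden pepper mill, 56 across, 142 high, standing beside the shelf; leave alone. Origin: centre of the underside.
- jar: Loose glass jar, 68 across, 100 high, standing on the other side of the shelf; leave alone. Origin: centre of the underside.
There are look-alikes about, which are no part of the job. What is meant by the board is not green, and is the smaller of those in its own colour. Several things have the shape of the slab; the one meant has the colours described above.

How it is judged (in metres and radians):
On the way, in this order (a step that is already met when the one before it is completed fails the run):
1. the block is lowered onto the board while still held: its underside within 5 mm of the board's top, its centre within 40 mm of the board's middle, a finger touching it (horizontal distance between slab and board below 0.04 m and z of slab in the frame of board below 0.033 m and contact force between the fingers and slab above 1 N), for 0.05 s.
2. the block is let go, lying flat in the middle of the board (25 mm), lengthwise along its longer side (15 degrees) (horizontal distance between slab and board below 0.025 m and angle between the x axis of slab and the y axis of board, either way round below 0.26 rad and z of slab in the frame of board between 0.024 and 0.032 m and angle between slab's own z axis and vertical below 0.1 rad and contact force between the fingers and slab below 0.1 N), for 0.2 s.
3. the board, block still on it, is pressed square against the stop bar with more than 2 N, both back corners within 4 mm, within 22 mm of the middle of the bay (horizontal distance between slab and board below 0.025 m and angle between the x axis of slab and the y axis of board, either way round below 0.26 rad and z of slab in the frame of board between 0.024 and 0.032 m and angle between slab's own z axis and vertical below 0.1 rad and x of each of board_back_left, board_back_right in the frame of rack above 0.056 m and y of board in the frame of rack between -0.022 and 0.022 m and contact force between board and rack above 2 N), for 0.1 s.
At the end, for the whole second after the job is handed in: The board rests under the shelf with both back corners within 4 mm of the stop bar and its centre within 22 mm of the middle of the bay; the block lies flat on it, within 25 mm of the board's middle and within 15 degrees of the board's longer side; all is released and at rest (horizontal distance between slab and board below 0.025 m and angle between the x axis of slab and the y axis of board, either way round below 0.26 rad and z of slab in the frame of board between 0.024 and 0.032 m and angle between slab's own z axis and vertical below 0.1 rad and x of each of board_back_left, board_back_right in the frame of rack above 0.056 m and y of board in the frame of rack between -0.022 and 0.022 m and linear speed of each of board, slab below 0.01 m/s); the robot touches nothing.
It fails at once if the robot knocks the shelf (more than 12 N) (contact force between any of the arm, the fingers and rack above 12 N).
It fails at once if the board is rammed against the shelf or its stop bar (more than 45 N) (contact force between board and rack above 45 N).
It fails at once if the bowl, the mill or the jar is moved by more than 25 mm (distance of any of bowl, mill, jar from where it was at the start of the episode above 0.025 m).
It also fails if it takes over 72 s, if anything falls off the work surface, if the arm or the gripper's body presses on something with over 40 N, if the wrist force passes 120 N, or if a joint passes its speed limit or range.

## Working session

There is one attempt and no reset: what is moved stays moved. The work goes in short steps, Python scripts to look and compute and a tool call to move; the robot and the scene stay as the last step left them, time stands still between calls to the robot, and variables do not carry over. Pictures are saved under pics/ and viewed, at most 10 in all, crops included, and the job is handed in when it is done.

Besides the shell and the picture viewer there is one more tool, called in YAML: its name, and indented under it one key for each argument. step_arm: Moves the arm, as the interface text tells. Its arguments: {"type":"object","properties":{"xyz":{"type":"array","items":{"type":"array","items":{"type":"number"}}},"rot":{"type":"array","items":{"type":"array","items":{"type":"number"}}},"fingers":{"type":"array","items":{"type":"number"}},"grip_force":{"type":"number"}},"required":["xyz","rot","fingers"]}

```bash
mkdir -p pics
python3 - <<'E'
from plant import get_obs, capture
import cv2, numpy as np, pickle
o=get_obs(); print({k:np.round(v,3).tolist() for k,v in o.items()})
for n in("top","side"):
    c=capture(n); pickle.dump(c,open(n+'.pkl','wb')); cv2.imwrite(f'pics/{n}0.png',c['image'][:,:,::-1])
    print(n,c['fx'],c['cx'],c['cy'],np.round(c['position'],3),np.round(c['orientation'],3).tolist())
E
```

```text
{'t': 0.0, 'joints': [-86.848, 14.861, 88.012, 0.0, 77.234, -11.621], 'joint_vel': [0.039, -0.02, -0.115, 0.05, 0.013, -0.09], 'tau': [0.001, -44.602, -29.057, -0.0, 0.012, 0.0], 'tool_pos': [0.14, -0.531, 0.23], 'eef_rot': [[0.967, 0.255, -0.0], [0.255, -0.967, 0.002], [0.0, -0.002, -1.0]], 'ft_force': [0.103, -0.616, -0.394], 'moment': [0.028, 0.015, -0.016], 'finger_force': 0.0, 'opening': 0.085}
top 535.5765612158759 317.371882031528 242.17265469696724 [0.405 0.042 1.446] [[0.009, -0.998, 0.054], [-1.0, -0.009, 0.0], [0.0, -0.054, -0.999]]
side 506.72106919163673 318.4528646354354 242.29564657667652 [0.126 0.913 0.917] [[-0.926, -0.251, 0.283], [-0.378, 0.609, -0.697], [0.003, -0.752, -0.659]]
```

View pics/top0.png

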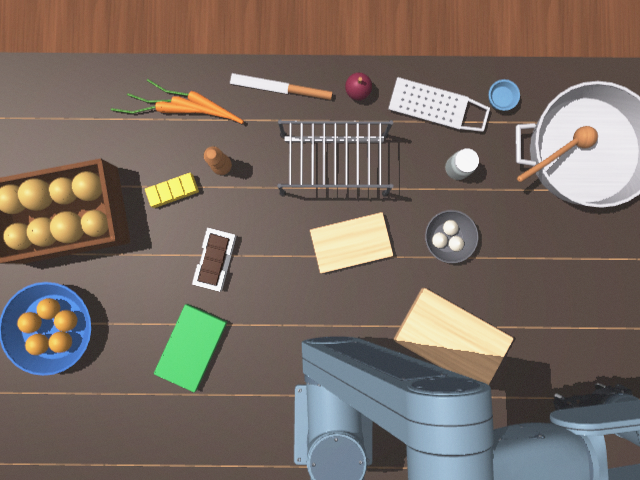

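View pics/side0.png

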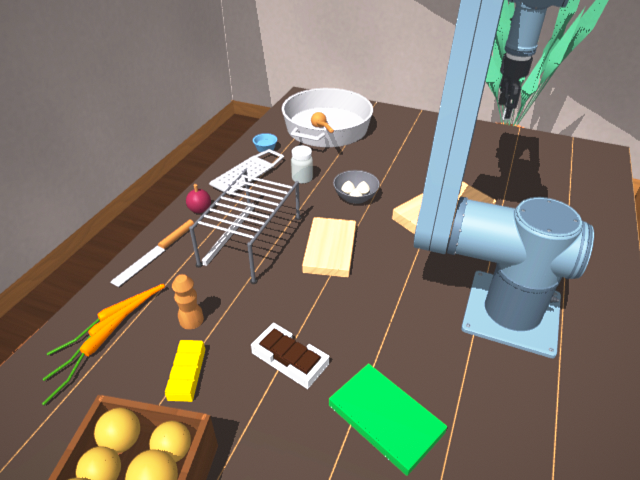

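The top view shows the mould with the chocolate at (214,260), the smaller wooden board at (352,242), the rack at (335,158), and the bright stop bar at row ~139. The mill is at (217,160), the jar at (462,165) and the bowl at (452,237). The side view agrees.

```bash
cat > h.py <<'E'
import numpy as np, cv2, pickle
from plant import get_obs, capture
def ray(c,uv,z):
    uv=np.atleast_2d(uv).astype(float)
    d=np.c_[(uv[:,0]-c['cx'])/c['fx'],(uv[:,1]-c['cy'])/c['fy'],np.ones(len(uv))]@np.array(c['orientation']).T
    p=np.array(c['position']); return p+d*((z-p[2])/d[:,2])[:,None]
def rect(c,mask,z,roi):
    x0,y0,x1,y1=roi; m=np.zeros(mask.shape,np.uint8); m[y0:y1,x0:x1]=mask[y0:y1,x0:x1]*255
    k=max(cv2.findContours(m,cv2.RETR_EXTERNAL,cv2.CHAIN_APPROX_NONE)[0],key=cv2.contourArea)[:,0]
    w=ray(c,k,z)[:,:2]
    (cx,cy),(a,b),t=cv2.minAreaRect((w*1000).astype(np.float32))
    if a<b: a,b,t=b,a,t+90
    return np.round([cx,cy,a,b,(t+90)%180-90],1)   # mm, long-axis angle deg from world x
def hsv(c): return cv2.cvtColor(c['image'],cv2.COLOR_RGB2HSV).astype(int)
E
python3 - <<'E'
from h import *
c=pickle.load(open('top.pkl','rb')); H=hsv(c); h,s,v=H[...,0],H[...,1],H[...,2]
print('board',rect(c,(v>120)&(s>40)&(h>8)&(h<35),.028,(300,205,402,280)))
print('mould',rect(c,(v>130)&(s<50),.03,(180,220,245,300)))
for p in [(214,258),(205,278),(214,240),(190,260),(228,245)]: print(p,c['image'][p[1],p[0]],H[p[1],p[0]])
im=c['image']
a=cv2.resize(im[105:205,265:405],None,fx=4,fy=4,interpolation=cv2.INTER_CUBIC)
b=cv2.resize(im[222:297,185:245],None,fx=4,fy=4,interpolation=cv2.INTER_CUBIC)
o=np.zeros((400,800,3),np.uint8); o[:,:560]=a; o[:300,560:]=b
cv2.imwrite('pics/crop.png',o[:,:,::-1])
E
```

```text
board [477.4 -26.9 240.  121.9 -75.9]
mould [434.1 318.3 157.   85.1 -14.2]
(214, 258) [107  79  70] [  7  88 107]
(205, 278) [112  83  73] [  8  89 112]
(214, 240) [116  86  75] [  8  90 116]
(190, 260) [129 114 106] [ 10  45 129]
(228, 245) [212 210 214] [135   5 214]
```

View pics/crop.png

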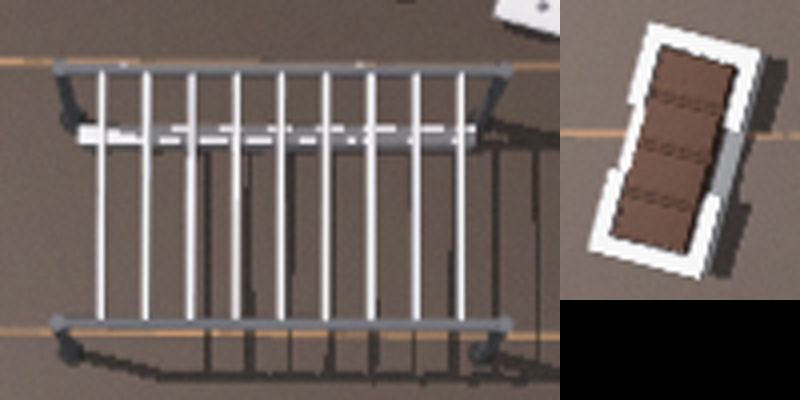

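The crop shows the rack's deck rails at rows 122.5 and 186, columns 280–392. Its front feet are at about (282.5,193) and (385.5,193.5), and the stop bar is at row ~138. The slab lies in the mould, which is tilted about 14°. The board mask picked up a table seam, so I'll tighten it.

Run:
```python
from h import *
c=pickle.load(open('top.pkl','rb')); H=hsv(c); h,s,v=H[...,0],H[...,1],H[...,2]
m=((v>150)&(s>40)&(h>8)&(h<35)).astype(np.uint8); m=cv2.morphologyEx(m,cv2.MORPH_OPEN,np.ones((5,5)))>0
print('board',rect(c,m,.028,(300,205,402,280)))
br=((v<135)&(v>85)&(s>75)).astype(np.uint8); br=cv2.morphologyEx(br,cv2.MORPH_CLOSE,np.ones((3,3))); br=cv2.morphologyEx(br,cv2.MORPH_OPEN,np.ones((5,5)))>0
print('slab',rect(c,br,.037,(195,230,235,288)))
print('mould',rect(c,(v>165)&(s<40),.03,(180,220,245,300)))
P=ray(c,[(279.8,122.5),(392,122.5),(279.5,185.9),(392,186.2)],.126)[:,:2]*1000
F=ray(c,[(282.5,193),(385.5,193.5)],.003)[:,:2]*1000
print('deck',P.round(),'mean',P.mean(0),'feet',F.round(),F.mean(0))
print('stop',ray(c,[(286,140.5),(383,141)],.009).round(4)[:,:2]*1000)
# side view check of the board
c=pickle.load(open('side.pkl','rb')); H=hsv(c); h,s,v=H[...,0],H[...,1],H[...,2]
m=((v>150)&(s>40)&(h>8)&(h<35)).astype(np.uint8); m=cv2.morphologyEx(m,cv2.MORPH_OPEN,np.ones((5,5)))>0
print('board side',rect(c,m,.028,(295,205,365,285)))
br=((v<135)&(s>75)).astype(np.uint8)
print('mould side',rect(c,(v>165)&(s<40),.03,(240,315,335,390)))
```

```text
board [481.9 -45.4 200.8 121.4 -75.9]
slab [433.8 317.2 125.5  49.1 -14.1]
mould [434.2 318.3 156.2  78.  -13.8]
deck [[ 775.  139.]
 [ 777. -141.]
 [ 615.  138.]
 [ 617. -141.]] mean [695.85810134  -1.16798767] feet [[ 615.  139.]
 [ 616. -141.]] [615.8611015   -1.07018201]
stop [[ 757.9  130.5]
 [ 759.  -132.8]]
board side [482.5 -29.4 231.6 119.4 -72.8]
mould side [429.4 329.3 166.1  93.  -14. ]
```

step_arm:
  xyz:
    - [0.0526,-0.0025,0]
    - [0.1048,-0.0101,0]
    - [0.1559,-0.0226,0]
    - [0.2057,-0.04,0]
    - [0.2535,-0.062,0]
  rot:
    - [0,0,-0.096]
    - [0,0,-0.192]
    - [0,0,-0.288]
    - [0,0,-0.384]
    - [0,0,-0.48]
  fingers: [0.085,0.085,0.085,0.085,0.085]
  grip_force: 40

```text
t: 0.72
tool_pos: [0.3708, -0.4061, 0.2308]
eef_rot: [[0.738, 0.675, -0.0], [0.675, -0.738, 0.001], [0.0, -0.001, -1.0]]
ft_force: [0.0, -0.8, 0.4]
opening: 0.0849
finger_force: 0.0
```

step_arm:
  xyz:
    - [0.0526,-0.0025,0]
    - [0.1048,-0.0101,0]
    - [0.1559,-0.0226,0]
    - [0.2057,-0.04,0]
    - [0.2535,-0.062,0]
  rot:
    - [0,0,-0.096]
    - [0,0,-0.192]
    - [0,0,-0.288]
    - [0,0,-0.384]
    - [0,0,-0.48]
  fingers: [0.085,0.085,0.085,0.085,0.085]

```text
t: 1.35
tool_pos: [0.516, -0.1892, 0.2308]
eef_rot: [[0.343, 0.939, -0.001], [0.939, -0.343, 0.0], [0.0, -0.001, -1.0]]
ft_force: [0.4, -0.4, -0.2]
opening: 0.0849
finger_force: 0.0
```

step_arm:
  xyz:
    - [0.0526,-0.0025,0]
    - [0.1048,-0.0101,0]
    - [0.1559,-0.0226,0]
    - [0.2057,-0.04,0]
    - [0.2535,-0.062,0]
  rot:
    - [0,0,-0.096]
    - [0,0,-0.192]
    - [0,0,-0.288]
    - [0,0,-0.384]
    - [0,0,-0.48]
  fingers: [0.085,0.085,0.085,0.085,0.085]

```text
t: 1.98
tool_pos: [0.5447, 0.0702, 0.2308]
eef_rot: [[-0.13, 0.992, -0.001], [0.992, 0.13, 0.0], [0.0, -0.001, -1.0]]
ft_force: [-0.0, 0.1, 0.9]
opening: 0.0852
finger_force: 0.0
```

step_arm:
  xyz:
    - [0.0526,-0.0025,0]
    - [0.1048,-0.0101,0]
    - [0.1559,-0.0226,0]
    - [0.2057,-0.04,0]
    - [0.2535,-0.062,0]
  rot:
    - [0,0,-0.096]
    - [0,0,-0.192]
    - [0,0,-0.288]
    - [0,0,-0.384]
    - [0,0,-0.48]
  fingers: [0.085,0.085,0.085,0.085,0.085]

```text
t: 2.6
tool_pos: [0.4503, 0.3135, 0.2308]
eef_rot: [[-0.573, 0.82, -0.001], [0.82, 0.573, -0.0], [0.0, -0.001, -1.0]]
ft_force: [0.9, 0.3, -0.1]
opening: 0.0849
finger_force: 0.0
```

```bash
cat >> h.py <<'E'
from scipy.spatial.transform import Rotation as R
def down(yaw): # tool down, tool x at yaw deg
    c,s=np.cos(np.radians(yaw)),np.sin(np.radians(yaw)); return np.array([[c,s,0],[s,-c,0],[0,0,-1]])
def goto(p,Rt):
    o=get_obs(); Rc=np.array(o['eef_rot'])
    print('t',round(o['t'],2),'pos',np.round(o['tool_pos'],4),'q',np.round(o['joints'],1),'F',np.round(o['ft_force'],1),'open',round(o['opening'],4))
    print('xyz',np.round(Rc.T@(np.array(p)-o['tool_pos']),4),'rot',np.round(R.from_matrix(Rc.T@Rt).as_rotvec(),4))
E
python3 -c "
from h import *
goto([.434,.3175,.15],down(165.9))"
```

```text
t 2.6 pos [0.4503 0.3135 0.2308] q [ 23.2  14.7  88.1   0.   77.2 -11.8] F [ 0.9  0.3 -0.1] open 0.0849
xyz [ 0.0126 -0.011   0.0808] rot [-6.000e-04 -4.000e-04 -7.145e-01]
```

step_arm:
  xyz:
    - [0.0126,-0.011,0.02]
    - [0.0126,-0.011,0.04]
    - [0.0126,-0.011,0.06]
    - [0.0126,-0.011,0.08]
    - [0.0126,-0.011,0.081]
  rot:
    - [0,0,-0.18]
    - [0,0,-0.36]
    - [0,0,-0.54]
    - [0,0,-0.7145]
    - [0,0,-0.7145]
  fingers: [0.085,0.085,0.085,0.085,0.085]

```text
t: 3.22
tool_pos: [0.4337, 0.3156, 0.1486]
eef_rot: [[-0.969, 0.248, -0.004], [0.248, 0.969, -0.002], [0.003, -0.003, -1.0]]
ft_force: [0.6, 0.4, 1.3]
opening: 0.0851
finger_force: 0.0
```

Run:
```python
from h import *
goto([.434,.3175,.008],down(165.9))
for n in('side','top'):
    c=capture(n); pickle.dump(c,open(n+'1.pkl','wb'))
    x0,y0=((190,270) if n=='side' else (150,200))
    im=cv2.resize(c['image'][y0:y0+140,x0:x0+190],None,fx=2.1,fy=2.1,interpolation=cv2.INTER_CUBIC)
    o=im if n=='side' else np.hstack([o,im])
    if n=='side': o=im
cv2.imwrite('pics/g1.png',o[:,:,::-1])
```

```text
t 3.23 pos [0.4337 0.3156 0.1486] q [ 24.1  17.6  96.4  -0.   66.2 -51.5] F [0.6 0.4 1.3] open 0.0851
xyz [-0.0003  0.0023  0.1406] rot [-0.0027 -0.0033 -0.0047]
```

View pics/g1.png

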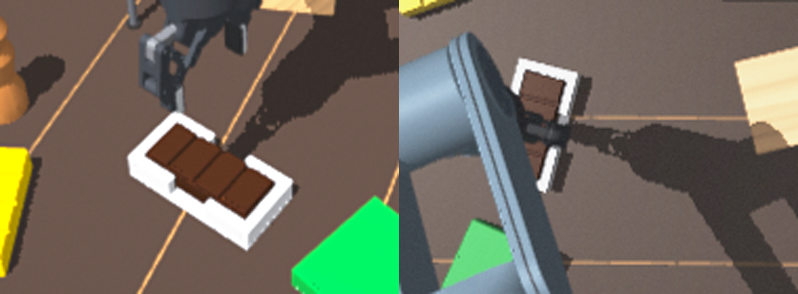

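The gripper is above the mould, with its fingers lined up with the notches (top crop about (540,128)).

step_arm:
  xyz:
    - [0,0.001,0.05]
    - [0,0.001,0.09]
    - [0,0.001,0.115]
    - [0,0.001,0.115]
    - [0,0.001,0.115]
  rot:
    - [0,0,0]
    - [0,0,0]
    - [0,0,0]
    - [0,0,0]
    - [0,0,0]
  fingers: [0.085,0.085,0.085,0.085,0.085]

```text
t: 3.95
tool_pos: [0.4366, 0.3177, 0.0369]
eef_rot: [[-0.969, 0.248, 0.002], [0.248, 0.969, 0.001], [-0.002, 0.002, -1.0]]
ft_force: [-0.2, -0.1, 0.6]
opening: 0.0849
finger_force: 0.0
```

```bash
python3 -c "
from h import *
goto([.434,.3175,.008],down(165.9))"
```

```text
t 3.95 pos [0.4366 0.3177 0.0369] q [ 24.2  25.7 102.8   0.   51.4 -51.5] F [-0.2 -0.1  0.6] open 0.0849
xyz [ 0.0025 -0.0008  0.0288] rot [ 0.0017  0.002  -0.0044]
```

step_arm:
  xyz:
    - [0.001,-0.0008,0.015]
    - [0.001,-0.0008,0.0288]
    - [0.001,-0.0008,0.0288]
    - [0.001,-0.0008,0.0288]
    - [0.001,-0.0008,0.0288]
  rot:
    - [0,0,0]
    - [0,0,0]
    - [0,0,0]
    - [0,0,0]
    - [0,0,0]
  fingers: [0.085,0.085,0.07,0.045,0.04]
  grip_force: 40

```text
t: 4.58
tool_pos: [0.4349, 0.3181, 0.0072]
eef_rot: [[-0.969, 0.247, 0.002], [0.247, 0.969, 0.003], [-0.001, 0.003, -1.0]]
ft_force: [-0.2, 5.2, -0.7]
opening: 0.051
finger_force: 43.9
```

step_arm:
  xyz:
    - [0,0,0]
    - [0,0,0]
    - [0,0,0]
    - [0,0,0]
  rot:
    - [0,0,0]
    - [0,0,0]
    - [0,0,0]
    - [0,0,0]
  fingers: [0.03,0.03,0.03,0.03]
  grip_force: 40

```text
t: 5.08
tool_pos: [0.4349, 0.3181, 0.0072]
eef_rot: [[-0.969, 0.247, 0.002], [0.247, 0.969, 0.002], [-0.001, 0.003, -1.0]]
ft_force: [-0.4, 5.9, -0.7]
opening: 0.0512
finger_force: 43.9
```

step_arm:
  xyz:
    - [0,0,-0.015]
    - [0,0,-0.045]
    - [0,0,-0.09]
    - [0,0,-0.12]
    - [0,0,-0.12]
  rot:
    - [0,0,0]
    - [0,0,0]
    - [0,0,0]
    - [0,0,0]
    - [0,0,0]
  fingers: [0.03,0.03,0.03,0.03,0.03]

```text
t: 5.7
tool_pos: [0.4358, 0.3173, 0.1289]
eef_rot: [[-0.969, 0.247, 0.005], [0.247, 0.969, 0.002], [-0.004, 0.003, -1.0]]
ft_force: [0.3, 0.9, -2.0]
opening: 0.0512
finger_force: 45.9
```

```bash
python3 -c "
from h import *
goto([.482,-.045,.12],down(104.1))"
```

```text
t 5.7 pos [0.4358 0.3173 0.1289] q [ 24.2  18.7  97.9  -0.   63.1 -51.5] F [ 0.3  0.9 -2. ] open 0.0512
xyz [-0.1342 -0.3398  0.0083] rot [0.0055 0.0021 1.0754]
```

step_arm:
  xyz:
    - [-0.013,-0.034,0]
    - [-0.032,-0.08,0]
    - [-0.051,-0.13,0]
    - [-0.07,-0.18,0]
    - [-0.089,-0.23,0]
  rot:
    - [0,0,0.12]
    - [0,0,0.26]
    - [0,0,0.4]
    - [0,0,0.54]
    - [0,0,0.68]
  fingers: [0.03,0.03,0.03,0.03,0.03]

```text
t: 6.32
tool_pos: [0.4625, 0.0702, 0.1248]
eef_rot: [[-0.595, 0.804, -0.003], [0.804, 0.595, 0.0], [0.002, -0.002, -1.0]]
ft_force: [0.7, -0.2, -1.9]
opening: 0.0511
finger_force: 45.9
```

```bash
python3 -c "
from h import *
goto([.482,-.045,.12],down(104.1))"
```

```text
t 6.33 pos [0.4625 0.0702 0.1248] q [ -5.1  12.5 107.3  -0.   60.3 -41.6] F [ 0.7 -0.2 -1.9] open 0.0511
xyz [-0.1042 -0.0528  0.0048] rot [-0.0023 -0.0013  0.391 ]
```

step_arm:
  xyz:
    - [-0.04,-0.02,0]
    - [-0.075,-0.038,0]
    - [-0.1042,-0.0528,0.0048]
    - [-0.1042,-0.0528,0.0048]
    - [-0.1042,-0.0528,0.0048]
  rot:
    - [0,0,0.14]
    - [0,0,0.28]
    - [0,0,0.391]
    - [0,0,0.391]
    - [0,0,0.391]
  fingers: [0.03,0.03,0.03,0.03,0.03]

```text
t: 6.95
tool_pos: [0.4826, -0.0428, 0.1204]
eef_rot: [[-0.248, 0.969, -0.003], [0.969, 0.248, 0.001], [0.002, -0.002, -1.0]]
ft_force: [-0.2, -1.0, -3.2]
opening: 0.0509
finger_force: 45.8
```

Run:
```python
from h import *
goto([.482,-.045,.036],down(104.1))
c=capture('side'); pickle.dump(c,open('side2.pkl','wb'))
cv2.imwrite('pics/p1.png',cv2.resize(c['image'][120:340,230:530],None,fx=2,fy=2)[:,:,::-1])
```

```text
t 6.95 pos [ 0.4826 -0.0428  0.1204] q [-18.3  14.5 105.4   0.   60.3 -32.7] F [-0.2 -1.  -3.2] open 0.0509
xyz [-0.0021 -0.0009  0.0844] rot [-0.0024 -0.0019  0.0047]
```

View pics/p1.png

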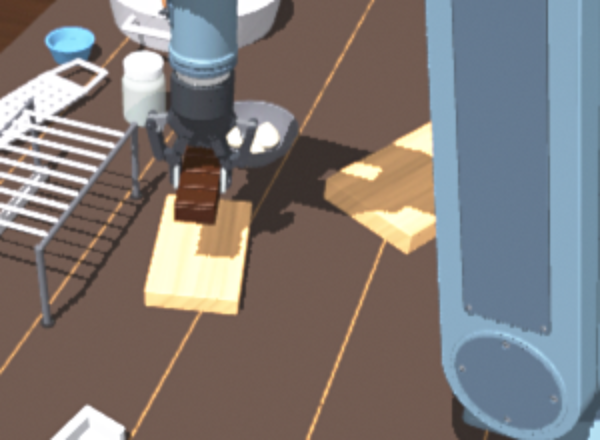

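The slab is held level over the board (crop about (198,185)). Next I lower it.

step_arm:
  xyz:
    - [-0.0005,0,0.03]
    - [-0.001,0,0.055]
    - [-0.001,0,0.072]
    - [-0.001,0,0.08]
    - [-0.001,0,0.083]
  rot:
    - [0,0,0]
    - [0,0,0]
    - [0,0,0]
    - [0,0,0]
    - [0,0,0]
  fingers: [0.03,0.03,0.03,0.03,0.03]

```text
t: 7.62
tool_pos: [0.4838, -0.0436, 0.0385]
eef_rot: [[-0.249, 0.968, -0.0], [0.968, 0.249, 0.0], [0.0, -0.0, -1.0]]
ft_force: [-0.4, 0.7, -2.8]
opening: 0.0507
finger_force: 45.8
```

step_arm:
  xyz:
    - [0,0,0.003]
    - [0,0,0.0055]
    - [0,0,0.0065]
    - [0,0,0.0065]
  rot:
    - [0,0,0]
    - [0,0,0]
    - [0,0,0]
    - [0,0,0]
  fingers: [0.03,0.03,0.03,0.03]

```text
t: 8.12
tool_pos: [0.484, -0.0444, 0.0323]
eef_rot: [[-0.248, 0.969, 0.0], [0.969, 0.248, -0.0], [-0.0, 0.0, -1.0]]
ft_force: [-0.2, -0.2, -2.4]
opening: 0.051
finger_force: 45.8
```

step_arm:
  xyz:
    - [0,0,0.001]
    - [0,0,0.002]
    - [0,0,0.0025]
    - [0,0,0.0025]
  rot:
    - [0,0,0]
    - [0,0,0]
    - [0,0,0]
    - [0,0,0]
  fingers: [0.03,0.03,0.03,0.03]

```text
t: 8.62
tool_pos: [0.484, -0.0443, 0.0302]
eef_rot: [[-0.248, 0.969, 0.0], [0.969, 0.248, -0.0], [-0.0, 0.0, -1.0]]
ft_force: [-2.2, 0.6, 6.1]
opening: 0.051
finger_force: 46.7
```

step_arm:
  xyz:
    - [0,0,0]
    - [0,0,0]
    - [0,0,0]
    - [0,0,0]
    - [0,0,0]
  rot:
    - [0,0,0]
    - [0,0,0]
    - [0,0,0]
    - [0,0,0]
    - [0,0,0]
  fingers: [0.06,0.07,0.08,0.085,0.085]

```text
t: 9.25
tool_pos: [0.484, -0.0443, 0.0297]
eef_rot: [[-0.248, 0.969, -0.0], [0.969, 0.248, 0.0], [0.0, -0.0, -1.0]]
ft_force: [0.1, 0.6, -0.7]
opening: 0.085
finger_force: 0.0
```

step_arm:
  xyz:
    - [0,0,-0.02]
    - [0,0,-0.06]
    - [0,0,-0.1]
    - [0,0,-0.13]
    - [0,0,-0.13]
  rot:
    - [0,0,0]
    - [0,0,0]
    - [0,0,0]
    - [0,0,0]
    - [0,0,0]
  fingers: [0.085,0.085,0.085,0.085,0.085]

```text
t: 9.88
tool_pos: [0.4856, -0.0448, 0.1621]
eef_rot: [[-0.248, 0.969, 0.005], [0.969, 0.248, -0.002], [-0.003, 0.005, -1.0]]
ft_force: [0.2, 0.3, -0.2]
opening: 0.085
finger_force: 0.0
```

Run:
```python
from h import *
goto([.4,-.045,.15],down(104.1))
```

```text
t 9.88 pos [ 0.4856 -0.0448  0.1621] q [-18.4  11.7 102.3   0.   65.6 -32.8] F [ 0.2  0.3 -0.2] open 0.085
xyz [ 0.0211 -0.083   0.0117] rot [0.0047 0.003  0.0045]
```

step_arm:
  xyz:
    - [0,-0.01,0]
    - [0,-0.03,0]
    - [0,-0.05,0]
    - [0.001,-0.07,0]
    - [0.0016,-0.088,0]
  rot:
    - [0,0,0.17]
    - [0,0,0.35]
    - [0,0,0.53]
    - [0,0,0.71]
    - [0,0,0.89]
  fingers: [0.085,0.085,0.085,0.085,0.085]

```text
t: 10.5
tool_pos: [0.3968, -0.0643, 0.1584]
eef_rot: [[0.602, 0.799, -0.002], [0.799, -0.602, 0.001], [-0.001, -0.002, -1.0]]
ft_force: [-0.5, -0.4, 0.7]
opening: 0.0848
finger_force: 0.0
```

step_arm:
  xyz:
    - [0,0,0]
    - [0,0,0]
    - [0,0,0]
    - [0,0,0]
  rot:
    - [0,0,0.18]
    - [0,0,0.36]
    - [0,0,0.54]
    - [0,0,0.68]
  fingers: [0.085,0.085,0.085,0.085]

```text
t: 11.0
tool_pos: [0.3975, -0.0642, 0.1585]
eef_rot: [[0.97, 0.244, -0.002], [0.244, -0.97, 0.001], [-0.002, -0.001, -1.0]]
ft_force: [0.1, -0.8, 0.1]
opening: 0.0848
finger_force: 0.0
```

step_arm:
  xyz:
    - [0,0,0]
    - [0,0,0]
    - [0,0,0]
    - [0,0,0]
    - [0,0,0]
  rot:
    - [0,0.12,0]
    - [0,0.26,0]
    - [0,0.4,0]
    - [0,0.524,0]
    - [0,0.524,0]
  fingers: [0.085,0.085,0.085,0.085,0.085]

```text
t: 11.62
tool_pos: [0.3962, -0.0647, 0.1579]
eef_rot: [[0.842, 0.242, 0.483], [0.208, -0.97, 0.124], [0.498, -0.004, -0.867]]
ft_force: [0.4, -0.9, -0.0]
opening: 0.0851
finger_force: 0.0
```

```bash
cat >> h.py <<'E'
def tilt(yaw,e): # pushing along yaw, fingers e deg below horizontal, tool y to the right
    c,s=np.cos(np.radians(yaw)),np.sin(np.radians(yaw)); f=np.array([c,s,0]); u=np.array([0,0,1.]); r=np.array([s,-c,0])
    ce,se=np.cos(np.radians(e)),np.sin(np.radians(e)); return np.c_[se*f+ce*u, r, ce*f-se*u]
E
python3 - <<'E'
from h import *
goto([.4,-.065,.16],tilt(14.1,45))
# where slab and board are now
c=capture('top'); pickle.dump(c,open('top3.pkl','wb')); cv2.imwrite('pics/t3.png',c['image'][:,:,::-1])
E
```

```text
t 11.62 pos [ 0.3962 -0.0647  0.1579] q [-52.1 -10.9 133.7  36.3  50.4   2. ] F [ 0.4 -0.9 -0. ] open 0.0851
xyz [ 0.0042  0.0012 -0.    ] rot [-0.0024  0.2639 -0.004 ]
```

View pics/t3.png

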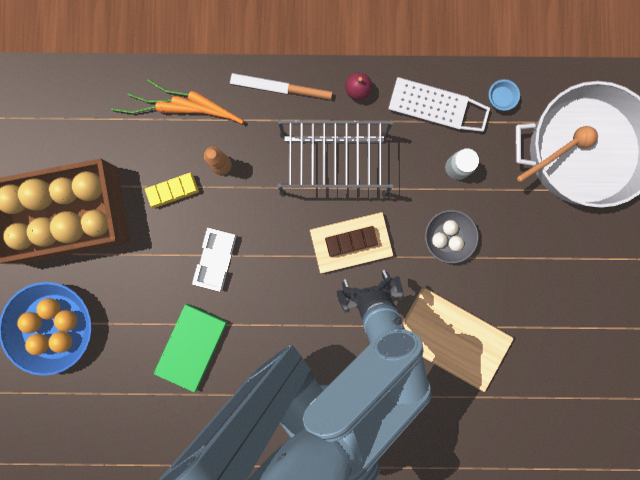

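The slab sits centred and aligned on the board (352,240), and the board hasn't moved. The arm is already fairly folded, so I'll fit a kinematic model to check that the push path is reachable.

```bash
cat > kin.py <<'E'
import numpy as np
from scipy.optimize import least_squares
from scipy.spatial.transform import Rotation as R
from h import tilt, down
Q=np.array([[-86.848,14.861,88.012,0,77.234,-11.621],[24.2,25.7,102.8,0,51.4,-51.5],[24.2,18.7,97.9,0,63.1,-51.5],[-18.3,14.5,105.4,0,60.3,-32.7],[-18.4,11.7,102.3,0,65.6,-32.8],[-52.1,-10.9,133.7,36.3,50.4,2.]])
P=np.array([[.14,-.531,.23],[.4366,.3177,.0369],[.4358,.3173,.1289],[.4826,-.0428,.1204],[.4856,-.0448,.1621],[.3962,-.0647,.1579]])
Rl=np.array([[.842,.242,.483],[.208,-.97,.124],[.498,-.004,-.867]])
LO=np.array([-179.9,-52,11,-69.5,13,-178]);HI=np.array([179.9,119,147.5,249.5,155,178])
r=lambda a,x:R.from_euler(a,x,degrees=True)
def fk(q,p,s4=1,s6=1):
    h,l,L2,a3,L3,d,l4=p
    A=r('z',q[0]);B=A*r('y',q[1]);C=B*r('y',q[2]);D=C*r('z',s4*q[3]);E=D*r('y',q[4]);F=E*r('z',s6*q[5]+90)
    return A.apply([0,l,h])+B.apply([0,0,L2])+C.apply([a3,0,L3])+D.apply([0,l4,0])+E.apply([0,0,d]),F
def fit(s4,s6):
    def f(p):
        e=[fk(q,p,s4,s6)[0]-x for q,x in zip(Q,P)]
        e.append(.3*(fk(Q[-1],p,s4,s6)[1].inv()*R.from_matrix(Rl)).as_rotvec()); e.append(.003*(p[6:]-0)); e.append(.01*p[3:4])
        return np.concatenate([np.ravel(x) for x in e])
    return least_squares(f,[.25,.11,.4,0,.35,.25,0])
def ik(pos,Rt,q0,p,s4,s6):
    f=lambda q:np.r_[fk(q,p,s4,s6)[0]-pos,.3*(fk(q,p,s4,s6)[1].inv()*R.from_matrix(Rt)).as_rotvec()]
    s=least_squares(f,np.clip(q0,LO+.1,HI-.1),bounds=(LO,HI),x_scale=50.); return s.x,np.linalg.norm(s.fun)
E
python3 - <<'E'
from kin import *
best=None
for s4 in(1,-1):
    for s6 in(1,-1):
        s=fit(s4,s6); print(s4,s6,s.cost,s.x.round(3))
        if best is None or s.cost<best[0]: best=(s.cost,s.x,s4,s6)
_,p,s4,s6=best
print(np.round([1e3*(fk(q,p,s4,s6)[0]-x) for q,x in zip(Q,P)],1), fk(Q[-1],p,s4,s6)[1].as_matrix().round(3))
np.save('p.npy',np.r_[p,s4,s6])
for e in(45,50,55):
    q=Q[-1]
    for t,pos in[(14.1,[.385,-.069,.10]),(14.1,[.39,-.068,.004]),(14.1,[.424,-.06,.004]),(7,[.53,-.03,.004]),(0.4,[.636,-.001,.004])]:
        q,er=ik(np.array(pos),tilt(t,e),q,p,s4,s6); print(e,pos,q.round(1),'err',round(er,4))
E
```

```text
1 1 5.566772670116542e-07 [ 0.22   0.111  0.536  0.06   0.425  0.355 -0.   ]
1 -1 0.00022167357088360108 [ 0.22   0.111  0.536  0.06   0.425  0.355 -0.   ]
-1 1 0.07248405833644794 [-0.351  0.3    0.425  0.001  0.434 -0.272 -0.189]
-1 -1 0.0777590374604095 [-0.351  0.3    0.425  0.001  0.434 -0.272 -0.189]
[[ 0.2 -0.   0.1]
 [ 0.1  0.  -0.3]
 [-0.5 -0.2  0. ]
 [ 0.  -0.1 -0.2]
 [ 0.3 -0.1  0.3]
 [-0.   0.1  0.1]] [[ 0.842  0.242  0.482]
 [ 0.208 -0.97   0.123]
 [ 0.498 -0.003 -0.867]]
45 [0.385, -0.069, 0.1] [-74.1   0.8 147.5  60.8  52.  -46.7] err 0.0146
45 [0.39, -0.068, 0.004] [-68.9  26.3 147.5  83.4  42.6 -76. ] err 0.0371
45 [0.424, -0.06, 0.004] [-61.1  27.6 147.5  95.7  42.3 -80.1] err 0.0233
45 [0.53, -0.03, 0.004] [-34.9  30.  142.4 132.2  39.6 -82.1] err 0.0
45 [0.636, -0.001, 0.004] [-17.2  31.8 128.7 151.8  26.9 -77.1] err 0.0
50 [0.385, -0.069, 0.1] [-70.   -2.  147.4  59.2  48.1 -40.6] err 0.0
50 [0.39, -0.068, 0.004] [-63.6  21.7 147.5  83.7  37.6 -68.7] err 0.0252
50 [0.424, -0.06, 0.004] [-56.6  23.7 147.5  96.7  37.1 -74.8] err 0.0101
50 [0.53, -0.03, 0.004] [-31.9  26.  138.9 125.1  29.5 -70.6] err 0.0
50 [0.636, -0.001, 0.004] [-16.2  29.6 125.1 141.6  17.1 -65.7] err 0.0
55 [0.385, -0.069, 0.1] [-62.3  -3.8 143.8  52.8  44.4 -26.8] err 0.0
55 [0.39, -0.068, 0.004] [-58.9  18.5 147.5  83.5  32.7 -62.8] err 0.0114
55 [0.424, -0.06, 0.004] [-52.   20.4 146.4  94.3  31.7 -66.7] err 0.0
55 [0.53, -0.03, 0.004] [-29.   23.4 135.1 111.2  21.2 -53.3] err 0.0
55 [0.636, -0.001, 0.004] [-16.8  28.9 122.7 119.8  13.  -44.4] err 0.0105
```

```bash
cat > path.py <<'E'
from kin import *
pp=np.load('p.npy'); p,s4,s6=pp[:7],pp[7],pp[8]
C0=np.array([.482,-.0454]); Y0,Y1=14.1,0.4; S1,ARC=.120,.099
def E(s): return np.interp(s,[0,.13],[60,45])
def pose(s,z=.003):   # s: board travel; returns TCP pos, rot
    k=np.radians(Y0-Y1)/ARC; th=np.radians(Y0); c=C0.copy()
    a=min(s,S1); c=c+a*np.array([np.cos(th),np.sin(th)])
    n=max(s-S1,0); m=min(n,ARC)
    for i in range(50): th-=k*m/50; c=c+m/50*np.array([np.cos(th),np.sin(th)])
    c=c+max(n-ARC,0)*np.array([np.cos(th),np.sin(th)])
    f=np.array([np.cos(th),np.sin(th)]); e=E(s); er=np.radians(e)
    d=-.013*np.cos(er)+.011*np.sin(er)
    return np.r_[c-(.06+d)*f,z],tilt(np.degrees(th),e),c,np.degrees(th),e
E
python3 - <<'E'
from path import *
q=Q[-1]
for z in(.12,.06,.02,.003):
    P0=pose(-.02,z); q,er=ik(P0[0],P0[1],q,p,s4,s6); print(z,P0[0].round(3),q.round(1),round(er,4))
for s in np.arange(-.01,.235,.01):
    P0=pose(s); q,er=ik(P0[0],P0[1],q,p,s4,s6); print(round(s,3),P0[2].round(3),round(P0[3],1),round(P0[4]),q.round(1),round(er,4))
E
```

```text
0.12 [ 0.401 -0.066  0.12 ] [-51.3  -5.4 136.9  41.6  43.2  -5.1] 0.0
0.06 [ 0.401 -0.066  0.06 ] [-51.3   4.5 141.8  56.   33.3 -23.2] 0.0
0.02 [ 0.401 -0.066  0.02 ] [-51.3  12.9 144.4  72.6  28.5 -42.5] 0.0
0.003 [ 0.401 -0.066  0.003] [-51.3  16.7 145.3  81.4  27.4 -52.6] 0.0
-0.01 [ 0.472 -0.048] 14.1 60 [-49.1  17.1 144.3  81.9  26.8 -50.7] 0.0
0.0 [ 0.482 -0.045] 14.1 60 [-47.   17.5 143.1  82.3  26.2 -48.9] 0.0
0.01 [ 0.492 -0.043] 14.1 59 [-46.2  18.4 142.8  85.9  26.8 -51.7] 0.0
0.02 [ 0.501 -0.041] 14.1 58 [-45.3  19.4 142.5  89.5  27.4 -54.5] 0.0
0.03 [ 0.511 -0.038] 14.1 57 [-44.5  20.4 142.2  92.9  28.1 -57.1] 0.0
0.04 [ 0.521 -0.036] 14.1 55 [-43.7  21.3 141.8  96.1  28.9 -59.6] 0.0
0.05 [ 0.53  -0.033] 14.1 54 [-42.9  22.3 141.5  99.2  29.8 -61.9] 0.0
0.06 [ 0.54  -0.031] 14.1 53 [-42.   23.3 141.1 102.2  30.7 -64. ] 0.0
0.07 [ 0.55  -0.028] 14.1 52 [-41.2  24.3 140.7 104.9  31.7 -66.1] 0.0
0.08 [ 0.56  -0.026] 14.1 51 [-40.4  25.3 140.2 107.5  32.7 -67.9] 0.0
0.09 [ 0.569 -0.023] 14.1 50 [-39.6  26.3 139.8 110.   33.7 -69.6] 0.0
0.1 [ 0.579 -0.021] 14.1 48 [-38.8  27
[... 244 characters left out ...]

0.14 [ 0.618 -0.012] 11.3 45 [-33.2  30.5 137.4 124.8  37.1 -75.9] 0.0
0.15 [ 0.628 -0.01 ] 9.9 45 [-30.9  30.6 136.5 128.2  36.  -75.6] 0.0
0.16 [ 0.638 -0.008] 8.6 45 [-28.7  30.7 135.5 131.5  34.8 -75.4] 0.0
0.17 [ 0.648 -0.007] 7.2 45 [-26.5  30.8 134.5 134.8  33.6 -75.3] 0.0
0.18 [ 0.657 -0.006] 5.8 45 [-24.5  31.  133.4 138.1  32.3 -75.3] 0.0
0.19 [ 0.667 -0.005] 4.4 45 [-22.6  31.2 132.2 141.4  30.9 -75.4] 0.0
0.2 [ 0.677 -0.004] 3.0 45 [-20.8  31.5 130.9 144.7  29.6 -75.7] 0.0
0.21 [ 0.687 -0.004] 1.6 45 [-19.   31.7 129.6 148.1  28.2 -76.2] 0.0
0.22 [ 0.697 -0.004] 0.4 45 [-17.5  32.1 128.3 151.1  26.8 -76.7] 0.0
0.23 [ 0.707 -0.004] 0.4 45 [-17.1  32.4 126.9 150.8  25.8 -75.9] 0.0
```

```bash
cat >> path.py <<'E'
def rows(p0,R0,targets):
    for P,Rt in targets: print('xyz',np.round(R0.T@(P-p0),4).tolist(),'rot',np.round(R.from_matrix(R0.T@Rt).as_rotvec(),4).tolist())
E
python3 - <<'E'
from path import *
from plant import get_obs
o=get_obs(); rows(np.array(o['tool_pos']),np.array(o['eef_rot']),[pose(-.022,z)[:2] for z in(.13,.095,.065,.04,.02)])
rows(*pose(-.022,.02)[:2],[pose(s,z)[:2] for s,z in((-.022,.012),(-.022,.005),(-.022,.003),(-.022,.003))])
E
```

```text
xyz [-0.0124, 0.0016, 0.026] rot [-0.0022, 0.0028, -0.0019]
xyz [-0.0298, 0.0017, 0.0563] rot [-0.0022, 0.0028, -0.0019]
xyz [-0.0448, 0.0018, 0.0824] rot [-0.0022, 0.0028, -0.0019]
xyz [-0.0572, 0.0018, 0.104] rot [-0.0022, 0.0028, -0.0019]
xyz [-0.0671, 0.0019, 0.1214] rot [-0.0022, 0.0028, -0.0019]
xyz [-0.004, 0.0, 0.0069] rot [0.0, 0.0, 0.0]
xyz [-0.0075, 0.0, 0.013] rot [0.0, 0.0, 0.0]
xyz [-0.0085, 0.0, 0.0147] rot [0.0, 0.0, 0.0]
xyz [-0.0085, 0.0, 0.0147] rot [0.0, 0.0, 0.0]
```

step_arm:
  xyz:
    - [-0.0124,0.0016,0.026]
    - [-0.0298,0.0017,0.0563]
    - [-0.0448,0.0018,0.0824]
    - [-0.0572,0.0018,0.104]
    - [-0.0671,0.0019,0.1214]
  rot:
    - [-0.0022,0.0028,-0.0019]
    - [-0.0022,0.0028,-0.0019]
    - [-0.0022,0.0028,-0.0019]
    - [-0.0022,0.0028,-0.0019]
    - [-0.0022,0.0028,-0.0019]
  fingers: [0.085,0.085,0.085,0.085,0.085]

```text
t: 12.3
tool_pos: [0.4021, -0.065, 0.0197]
eef_rot: [[0.837, 0.252, 0.485], [0.219, -0.968, 0.125], [0.501, 0.001, -0.865]]
ft_force: [1.3, 0.3, 0.6]
opening: 0.0849
finger_force: 0.0
```

step_arm:
  xyz:
    - [-0.004,0,0.0069]
    - [-0.0075,0,0.013]
    - [-0.0085,0,0.0147]
    - [-0.0085,0,0.0147]
  rot:
    - [0,0,0]
    - [0,0,0]
    - [0,0,0]
    - [0,0,0]
  fingers: [0.085,0.085,0.085,0.085]

```text
t: 12.8
tool_pos: [0.402, -0.0653, 0.0038]
eef_rot: [[0.837, 0.251, 0.487], [0.218, -0.968, 0.124], [0.502, 0.002, -0.865]]
ft_force: [-0.3, -0.3, 0.3]
opening: 0.0849
finger_force: 0.0
```

Run:
```python
from path import *
from plant import get_obs, capture
import cv2
o=get_obs(); print(o['tool_pos'],o['joints'],o['ft_force'])
P0=pose(-.022); print('off',(np.array(o['tool_pos'])-P0[0]).round(4), R.from_matrix(P0[1].T@np.array(o['eef_rot'])).as_rotvec().round(4))
c=capture('side'); cv2.imwrite('pics/s4.png',cv2.resize(c['image'][180:330,230:430],None,fx=3,fy=3)[:,:,::-1])
for a in((-.022,(-.018,-.013,-.008,-.003,.002)),(.002,(.008,.015,.022,.029,.036)),(.036,(.044,.052,.06,.068,.076)),(.076,(.084,.092,.1,.108,.116))):
    print('from',a[0]); rows(*pose(a[0])[:2],[pose(s)[:2] for s in a[1]])
```

```text
[ 0.40197647 -0.06529433  0.00383715] [-51.30458963  16.69555094 145.1677149   81.02518201  27.60437747
 -52.49169865] [-0.26687695 -0.30309804  0.25374586]
off [0.0024 0.0008 0.0008] [ 0.0021  0.0028 -0.0076]
from -0.022
xyz [0.0035, 0.0, 0.002] rot [0.0, 0.0, 0.0]
xyz [0.0078, -0.0, 0.0045] rot [0.0, 0.0, 0.0]
xyz [0.0121, 0.0, 0.007] rot [0.0, 0.0, 0.0]
xyz [0.0165, 0.0, 0.0095] rot [0.0, 0.0, 0.0]
xyz [0.0208, 0.0, 0.012] rot [0.0, 0.004, 0.0]
from 0.002
xyz [0.0054, -0.0, 0.0031] rot [0.0, 0.0121, 0.0]
xyz [0.0116, -0.0, 0.0068] rot [-0.0, 0.0262, -0.0]
xyz [0.0179, -0.0, 0.0104] rot [0.0, 0.0403, 0.0]
xyz [0.0241, -0.0, 0.0141] rot [0.0, 0.0544, 0.0]
xyz [0.0304, -0.0, 0.0177] rot [0.0, 0.0685, 0.0]
from 0.036
xyz [0.0068, -0.0, 0.0046] rot [-0.0, 0.0161, 0.0]
xyz [0.0137, 0.0, 0.0093] rot [-0.0, 0.0322, -0.0]
xyz [0.0205, 0.0, 0.0139] rot [-0.0, 0.0483, -0.0]
xyz [0.0274, -0.0, 0.0186] rot [-0.0, 0.0644, -0.0]
xyz [0.0342, 0.0, 0.0232] rot [-0.0, 0.0806, 0.0]
from 0.076
xyz [0.0065, -0.0, 0.0052] rot [0.0, 0.0161, -0.0]
xyz [0.0129, -0.0, 0.0104] rot [0.0, 0.0322, 0.0]
xyz [0.0194, 0.0, 0.0155] rot [-0.0, 0.0483, -0.0]
xyz [0.0258, -0.0, 0.0207] rot [0.0, 0.0644, -0.0]
xyz [0.0323, -0.0, 0.0259] rot [0.0, 0.0806, -0.0]
```

View pics/s4.png

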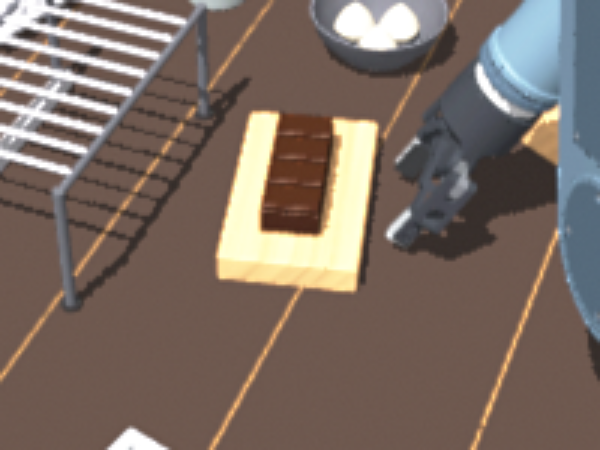

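The fingers are low and spread behind the board's front face, with clear table between (crop (400,235)). Now I start the push gently.

step_arm:
  xyz:
    - [0.0035,0,0.002]
    - [0.0078,0,0.0045]
    - [0.0121,0,0.007]
    - [0.0165,0,0.0095]
    - [0.0208,0,0.012]
  rot:
    - [0,0,0.002]
    - [0,0,0.004]
    - [0,0,0.006]
    - [0,0,0.006]
    - [0,0.004,0.006]
  fingers: [0.085,0.085,0.085,0.085,0.085]

```text
t: 13.48
tool_pos: [0.4241, -0.0599, 0.0038]
eef_rot: [[0.837, 0.244, 0.49], [0.211, -0.97, 0.122], [0.505, 0.001, -0.863]]
ft_force: [-12.6, -3.9, 10.1]
opening: 0.0851
finger_force: 6.5
```

step_arm:
  xyz:
    - [0.0054,0,0.0031]
    - [0.0116,0,0.0068]
    - [0.0179,0,0.0104]
    - [0.0241,0,0.0141]
    - [0.0304,0,0.0177]
  rot:
    - [0,0.0121,0]
    - [0,0.0262,0]
    - [0,0.0403,0]
    - [0,0.0544,0]
    - [0,0.0685,0]
  fingers: [0.085,0.085,0.085,0.085,0.085]

```text
t: 14.1
tool_pos: [0.4575, -0.0509, 0.0037]
eef_rot: [[0.802, 0.243, 0.545], [0.201, -0.97, 0.137], [0.562, -0.0, -0.827]]
ft_force: [-11.4, -2.9, 7.7]
opening: 0.085
finger_force: 5.8
```

Run:
```python
from path import *
from h import *
o=get_obs()
P0=pose(.036); print('off',(np.array(o['tool_pos'])-P0[0]).round(4), R.from_matrix(P0[1].T@np.array(o['eef_rot'])).as_rotvec().round(4),o['ft_force'])
c=capture('top'); pickle.dump(c,open('top5.pkl','wb')); H=hsv(c); h,s,v=H[...,0],H[...,1],H[...,2]
m=((v>150)&(s>40)&(h>8)&(h<35)).astype(np.uint8); m=cv2.morphologyEx(m,cv2.MORPH_OPEN,np.ones((5,5)))>0
print('board',rect(c,m,.028,(300,190,402,265)),'plan',P0[2:])
```

```text
off [0.0005 0.0008 0.0007] [0.0002 0.0008 0.0005] [-11.44551574  -2.89008505   7.72345149]
board [516.1 -36.1 200.7 121.6 -75.8] plan (array([ 0.51691539, -0.03662986]), np.float64(14.1), np.float64(55.84615384615385))
```

The board follows the plan to within 1 mm.

step_arm:
  xyz:
    - [0.0068,0,0.0046]
    - [0.0137,0,0.0093]
    - [0.0205,0,0.0139]
    - [0.0274,0,0.0186]
    - [0.0342,0,0.0232]
  rot:
    - [0,0.0161,0]
    - [0,0.0322,0]
    - [0,0.0483,0]
    - [0,0.0644,0]
    - [0,0.0806,0]
  fingers: [0.085,0.085,0.085,0.085,0.085]

```text
t: 14.78
tool_pos: [0.4975, -0.0406, 0.0038]
eef_rot: [[0.756, 0.243, 0.608], [0.189, -0.97, 0.153], [0.627, -0.001, -0.779]]
ft_force: [-11.4, -2.7, 8.2]
opening: 0.0847
finger_force: 5.9
```

step_arm:
  xyz:
    - [0.0065,0,0.0052]
    - [0.0129,0,0.0104]
    - [0.0194,0,0.0155]
    - [0.0258,0,0.0207]
    - [0.0323,0,0.0259]
  rot:
    - [0,0.0161,0]
    - [0,0.0322,0]
    - [0,0.0483,0]
    - [0,0.0644,0]
    - [0,0.0806,0]
  fingers: [0.085,0.085,0.085,0.085,0.085]

```text
t: 15.4
tool_pos: [0.5377, -0.0305, 0.004]
eef_rot: [[0.704, 0.243, 0.667], [0.176, -0.97, 0.168], [0.688, -0.001, -0.726]]
ft_force: [-11.8, -2.2, 8.8]
opening: 0.0851
finger_force: 5.9
```

Run:
```python
from path import *
from h import *
o=get_obs()
P0=pose(.116); print('off',(np.array(o['tool_pos'])-P0[0]).round(4), R.from_matrix(P0[1].T@np.array(o['eef_rot'])).as_rotvec().round(4),o['ft_force'],'plan',P0[2:])
c=capture('side'); cv2.imwrite('pics/s6.png',cv2.resize(c['image'][150:320,190:420],None,fx=3,fy=3)[:,:,::-1])
for a in((.116,(.122,.128,.134,.140,.146)),(.146,(.152,.158,.164,.17,.176)),(.176,(.181,.186,.191,.196,.201))):
    print('from',a[0]); rows(*pose(a[0])[:2],[pose(s)[:2] for s in a[1]])
```

```text
off [0.0005 0.0011 0.001 ] [0.0008 0.0012 0.001 ] [-11.8405891   -2.22964471   8.77759413] plan (array([ 0.59450515, -0.01714066]), np.float64(14.1), np.float64(46.61538461538461))
from 0.116
xyz [0.0045, -0.0003, 0.0043] rot [-0.0033, 0.0121, 0.0035]
xyz [0.009, -0.0011, 0.0085] rot [-0.0134, 0.0242, 0.0139]
xyz [0.0135, -0.0017, 0.0127] rot [-0.0236, 0.0282, 0.0242]
xyz [0.0178, -0.0023, 0.0169] rot [-0.0337, 0.0282, 0.0346]
xyz [0.0222, -0.0028, 0.021] rot [-0.0438, 0.0282, 0.045]
from 0.146
xyz [0.0042, -0.0008, 0.0042] rot [-0.0102, 0.0, 0.0102]
xyz [0.0085, -0.0015, 0.0085] rot [-0.0205, 0.0, 0.0205]
xyz [0.0128, -0.0021, 0.0128] rot [-0.0307, 0.0, 0.0307]
xyz [0.017, -0.0027, 0.017] rot [-0.041, 0.0, 0.041]
xyz [0.0213, -0.0031, 0.0213] rot [-0.0512, 0.0, 0.0512]
from 0.176
xyz [0.0035, -0.0007, 0.0035] rot [-0.0085, 0.0, 0.0085]
xyz [0.0071, -0.0013, 0.0071] rot [-0.0171, 0.0, 0.0171]
xyz [0.0106, -0.0018, 0.0106] rot [-0.0256, 0.0, 0.0256]
xyz [0.0142, -0.0023, 0.0142] rot [-0.0342, 0.0, 0.0342]
xyz [0.0177, -0.0027, 0.0177] rot [-0.0427, 0.0, 0.0427]
```

View pics/s6.png

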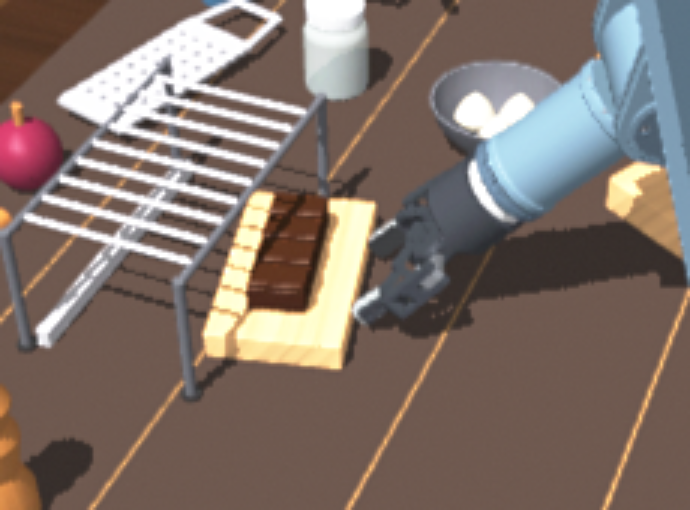

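The board is entering the bay with clearance on both sides and the block is centred (crop (290,250)). I continue along the arc.

step_arm:
  xyz:
    - [0.0045,-0.0003,0.0043]
    - [0.009,-0.0011,0.0085]
    - [0.0135,-0.0017,0.0127]
    - [0.0178,-0.0023,0.0169]
    - [0.0222,-0.0028,0.021]
  rot:
    - [-0.0033,0.0121,0.0035]
    - [-0.0134,0.0242,0.0139]
    - [-0.0236,0.0282,0.0242]
    - [-0.0337,0.0282,0.0346]
    - [-0.0438,0.0282,0.045]
  fingers: [0.085,0.085,0.085,0.085,0.085]

```text
t: 16.08
tool_pos: [0.5662, -0.0201, 0.0039]
eef_rot: [[0.695, 0.182, 0.695], [0.127, -0.983, 0.13], [0.707, -0.002, -0.707]]
ft_force: [-12.2, -3.6, 7.4]
opening: 0.0851
finger_force: 5.6
```

step_arm:
  xyz:
    - [0.0042,-0.0008,0.0042]
    - [0.0085,-0.0015,0.0085]
    - [0.0128,-0.0021,0.0128]
    - [0.017,-0.0027,0.017]
    - [0.0213,-0.0031,0.0213]
  rot:
    - [-0.0102,0,0.0102]
    - [-0.0205,0,0.0205]
    - [-0.0307,0,0.0307]
    - [-0.041,0,0.041]
    - [-0.0512,0,0.0512]
  fingers: [0.085,0.085,0.085,0.085,0.085]

```text
t: 16.7
tool_pos: [0.5949, -0.0114, 0.0039]
eef_rot: [[0.703, 0.111, 0.702], [0.077, -0.994, 0.08], [0.707, -0.002, -0.707]]
ft_force: [-11.7, -2.8, 8.3]
opening: 0.0851
finger_force: 6.0
```

Run:
```python
from path import *
from h import *
o=get_obs()
P0=pose(.176); print('off',(np.array(o['tool_pos'])-P0[0]).round(4), R.from_matrix(P0[1].T@np.array(o['eef_rot'])).as_rotvec().round(4),o['ft_force'],'plan',P0[2:])
c=capture('top'); pickle.dump(c,open('top7.pkl','wb')); H=hsv(c); h,s,v=H[...,0],H[...,1],H[...,2]
m=((v>140)&(s>40)&(h>8)&(h<35)).astype(np.uint8); m=cv2.morphologyEx(m,cv2.MORPH_CLOSE,np.ones((7,7))); m=cv2.morphologyEx(m,cv2.MORPH_OPEN,np.ones((7,7)))>0
print('board',rect(c,m,.028,(285,120,390,250)))
o=cv2.resize(c['image'][110:260,265:415],None,fx=4,fy=4); cv2.imwrite('pics/t7.png',o[:,:,::-1])
```

```text
off [-0.0003  0.0014  0.0009] [ 0.0013 -0.0002  0.0014] [-11.73320961  -2.84802212   8.25152742] plan (array([ 0.65346662, -0.00630723]), np.float64(6.350505050505031), np.float64(45.0))
board [652.   -5.2 201.3 122.  -83.5]
```

View pics/t7.png

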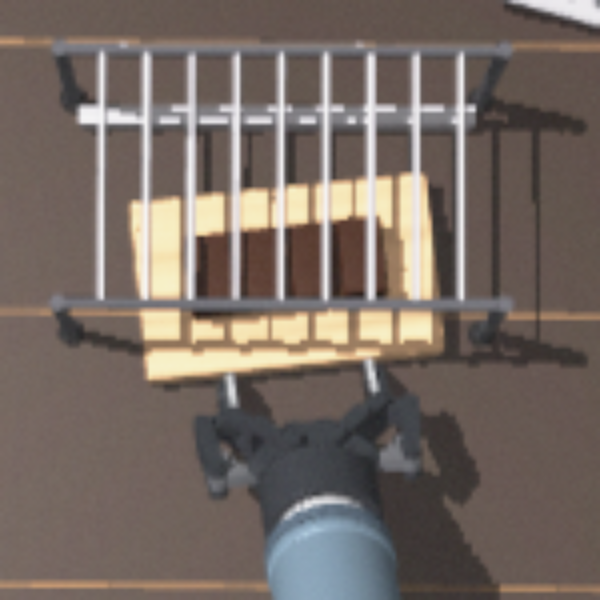

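The board is at (652,-5), heading 6.5°, as planned, with the fingers square on its face. I go on, slowing down.

step_arm:
  xyz:
    - [0.0035,-0.0007,0.0035]
    - [0.0071,-0.0013,0.0071]
    - [0.0106,-0.0018,0.0106]
    - [0.0142,-0.0023,0.0142]
    - [0.0177,-0.0027,0.0177]
  rot:
    - [-0.0085,0,0.0085]
    - [-0.0171,0,0.0171]
    - [-0.0256,0,0.0256]
    - [-0.0342,0,0.0342]
    - [-0.0427,0,0.0427]
  fingers: [0.085,0.085,0.085,0.085,0.085]

```text
t: 17.38
tool_pos: [0.6192, -0.0059, 0.0038]
eef_rot: [[0.707, 0.051, 0.706], [0.034, -0.999, 0.037], [0.707, -0.002, -0.708]]
ft_force: [-11.8, -0.6, 8.7]
opening: 0.0847
finger_force: 5.9
```

Run:
```python
from path import *
from h import *
o=get_obs()
P0=pose(.201); print('off',(np.array(o['tool_pos'])-P0[0]).round(4), R.from_matrix(P0[1].T@np.array(o['eef_rot'])).as_rotvec().round(4),o['ft_force'].round(1),'plan',P0[2:])
rows(*pose(.201)[:2],[pose(s)[:2] for s in (.204,.207,.21,.2125,.2145)])
rows(*pose(.2145)[:2],[pose(s)[:2] for s in (.2155,.2165,.2175,.2185)])
```

```text
off [-0.0006  0.0015  0.0008] [ 0.0015 -0.0008  0.0013] [-11.8  -0.6   8.7] plan (array([ 0.67839145, -0.00437556]), np.float64(2.8909090909091106), np.float64(45.0))
xyz [0.0021, -0.0004, 0.0021] rot [-0.0051, 0.0, 0.0051]
xyz [0.0042, -0.0008, 0.0042] rot [-0.0102, -0.0, 0.0102]
xyz [0.0064, -0.0011, 0.0064] rot [-0.0154, 0.0, 0.0154]
xyz [0.0081, -0.0014, 0.0081] rot [-0.0196, 0.0, 0.0196]
xyz [0.0096, -0.0016, 0.0096] rot [-0.0231, 0.0, 0.0231]
xyz [0.0007, -0.0001, 0.0007] rot [-0.0017, 0.0, 0.0017]
xyz [0.0014, -0.0003, 0.0014] rot [-0.0034, 0.0, 0.0034]
xyz [0.0021, -0.0004, 0.0021] rot [-0.0051, 0.0, 0.0051]
xyz [0.0028, -0.0005, 0.0028] rot [-0.0068, 0.0, 0.0068]
```

step_arm:
  xyz:
    - [0.0021,-0.0004,0.0021]
    - [0.0042,-0.0008,0.0042]
    - [0.0064,-0.0011,0.0064]
    - [0.0081,-0.0014,0.0081]
    - [0.0096,-0.0016,0.0096]
  rot:
    - [-0.0051,0,0.0051]
    - [-0.0102,0,0.0102]
    - [-0.0154,0,0.0154]
    - [-0.0196,0,0.0196]
    - [-0.0231,0,0.0231]
  fingers: [0.085,0.085,0.085,0.085,0.085]

```text
t: 18.0
tool_pos: [0.6326, -0.0036, 0.0038]
eef_rot: [[0.708, 0.018, 0.706], [0.012, -1.0, 0.014], [0.706, -0.002, -0.708]]
ft_force: [-12.6, -1.2, 9.3]
opening: 0.0848
finger_force: 6.0
```

step_arm:
  xyz:
    - [0.0007,-0.0001,0.0007]
    - [0.0014,-0.0002,0.0014]
    - [0.0014,-0.0002,0.0014]
  rot:
    - [-0.003,0,0.003]
    - [-0.0068,0,0.0068]
    - [-0.0068,0,0.0068]
  fingers: [0.085,0.085,0.085]

```text
t: 18.38
tool_pos: [0.6347, -0.0031, 0.0038]
eef_rot: [[0.708, 0.009, 0.707], [0.005, -1.0, 0.008], [0.707, -0.002, -0.708]]
ft_force: [-10.0, 0.9, 6.6]
opening: 0.0852
finger_force: 5.2
```

step_arm:
  xyz:
    - [0.0007,0,0.0007]
    - [0.0014,0,0.0014]
    - [0.0014,0,0.0014]
  rot:
    - [0,0,0]
    - [0,0,0]
    - [0,0,0]
  fingers: [0.085,0.085,0.085]

```text
t: 18.75
tool_pos: [0.6366, -0.0032, 0.0037]
eef_rot: [[0.708, 0.009, 0.706], [0.005, -1.0, 0.008], [0.706, -0.002, -0.708]]
ft_force: [-10.7, 1.1, 6.5]
opening: 0.0848
finger_force: 5.2
```

step_arm:
  xyz:
    - [0.0007,0,0.0007]
    - [0.0007,0,0.0007]
  rot:
    - [0,0,0]
    - [0,0,0]
  fingers: [0.085,0.085]

```text
t: 19.0
tool_pos: [0.6375, -0.0032, 0.0037]
eef_rot: [[0.708, 0.009, 0.706], [0.005, -1.0, 0.008], [0.706, -0.002, -0.708]]
ft_force: [-11.1, 0.6, 6.9]
opening: 0.085
finger_force: 5.3
```

step_arm:
  xyz:
    - [0.0007,0,0.0007]
    - [0.0007,0,0.0007]
  rot:
    - [0,0,0]
    - [0,0,0]
  fingers: [0.085,0.085]

```text
t: 19.25
tool_pos: [0.6385, -0.0032, 0.0037]
eef_rot: [[0.708, 0.009, 0.706], [0.005, -1.0, 0.008], [0.706, -0.002, -0.708]]
ft_force: [-10.8, -0.3, 6.7]
opening: 0.0851
finger_force: 5.3
```

step_arm:
  xyz:
    - [0.0007,0,0.0007]
    - [0.0007,0,0.0007]
  rot:
    - [0,0,0]
    - [0,0,0]
  fingers: [0.085,0.085]

```text
t: 19.5
tool_pos: [0.6393, -0.0032, 0.0037]
eef_rot: [[0.708, 0.009, 0.706], [0.005, -1.0, 0.008], [0.706, -0.002, -0.708]]
ft_force: [-12.8, 0.8, 8.8]
opening: 0.0853
finger_force: 5.9
```

step_arm:
  xyz:
    - [0.0005,0,0.0005]
    - [0.0005,0,0.0005]
  rot:
    - [0,0,0]
    - [0,0,0]
  fingers: [0.085,0.085]

```text
t: 19.75
tool_pos: [0.6394, -0.0032, 0.0036]
eef_rot: [[0.708, 0.009, 0.706], [0.005, -1.0, 0.008], [0.706, -0.002, -0.708]]
ft_force: [-16.5, -0.9, 11.0]
opening: 0.085
finger_force: 8.0
```

Run:
```python
from h import *
o=get_obs(); print(o['ft_force'].round(1),o['moment'].round(2),o['tool_pos'])
c=capture('top'); pickle.dump(c,open('top8.pkl','wb')); H=hsv(c); h,s,v=H[...,0],H[...,1],H[...,2]
m=((v>140)&(s>40)&(h>8)&(h<35)).astype(np.uint8); m=cv2.morphologyEx(m,cv2.MORPH_CLOSE,np.ones((7,7))); m=cv2.morphologyEx(m,cv2.MORPH_OPEN,np.ones((7,7)))>0
print('board',rect(c,m,.028,(285,120,390,250)))
```

```text
[-16.5  -0.9  11. ] [-0.03  0.64  0.04] [ 0.63938839 -0.00319538  0.00361085]
board [689.7  -2.5 198.3 132.2 -89.5]
```

The force is rising while the tip stays put, so the board is at the stop. I press home lightly.

step_arm:
  xyz:
    - [0.0005,0,0.0005]
    - [0.001,0,0.001]
    - [0.001,0,0.001]
    - [0.001,0,0.001]
  rot:
    - [0,0,0]
    - [0,0,0]
    - [0,0,0]
    - [0,0,0]
  fingers: [0.085,0.085,0.085,0.085]

```text
t: 20.3
tool_pos: [0.6395, -0.0031, 0.0034]
eef_rot: [[0.709, 0.008, 0.705], [0.004, -1.0, 0.007], [0.705, -0.002, -0.71]]
ft_force: [-24.5, -1.7, 18.5]
opening: 0.0849
finger_force: 12.1
```

Run:
```python
from h import *
o=get_obs(); print(o['ft_force'].round(1),o['moment'].round(2),o['tool_pos'])
```

```text
[-24.5  -1.7  18.5] [-0.08  0.7  -0.08] [ 0.6395225  -0.00307773  0.00344958]
```

step_arm:
  xyz:
    - [-0.003,0,-0.003]
    - [-0.012,0,-0.012]
    - [-0.03,0,-0.03]
    - [-0.05,0,-0.05]
    - [-0.06,0,-0.06]
  rot:
    - [0,0,0]
    - [0,0,0]
    - [0,0,0]
    - [0,0,0]
    - [0,0,0]
  fingers: [0.085,0.085,0.085,0.085,0.085]

```text
t: 20.92
tool_pos: [0.5574, -0.0047, 0.0042]
eef_rot: [[0.706, 0.008, 0.708], [0.005, -1.0, 0.007], [0.708, -0.002, -0.706]]
ft_force: [0.4, -0.9, 0.4]
opening: 0.085
finger_force: 0.0
```

step_arm:
  xyz:
    - [0,0,-0.02]
    - [0,0,-0.04]
    - [0,0,-0.05]
    - [0,0,-0.05]
  rot:
    - [0,0,0]
    - [0,0,0]
    - [0,0,0]
    - [0,0,0]
  fingers: [0.085,0.085,0.085,0.085]

```text
t: 21.42
tool_pos: [0.5241, -0.0057, 0.0405]
eef_rot: [[0.704, 0.008, 0.71], [0.006, -1.0, 0.006], [0.71, -0.0, -0.704]]
ft_force: [0.8, -0.4, 0.1]
opening: 0.0849
finger_force: 0.0
```

Run:
```python
from h import *
o=get_obs(); print(o['t'],o['ft_force'].round(1),o['tool_pos'],np.abs(o['joint_vel']).max())
c=capture('top'); pickle.dump(c,open('top9.pkl','wb')); H=hsv(c); h,s,v=H[...,0],H[...,1],H[...,2]
m=((v>140)&(s>40)&(h>8)&(h<35)).astype(np.uint8); m=cv2.morphologyEx(m,cv2.MORPH_CLOSE,np.ones((7,7))); m=cv2.morphologyEx(m,cv2.MORPH_OPEN,np.ones((7,7)))>0
print('board',rect(c,m,.028,(285,120,390,250)))
cv2.imwrite('pics/t9.png',cv2.resize(c['image'][105:255,265:415],None,fx=4,fy=4)[:,:,::-1])
```

```text
21.425 [ 0.8 -0.4  0.1] [ 0.52405773 -0.00567363  0.04049063] 1.2700187137675905
board [689.7  -2.5 198.3 132.2 -89.5]
```

View pics/t9.png

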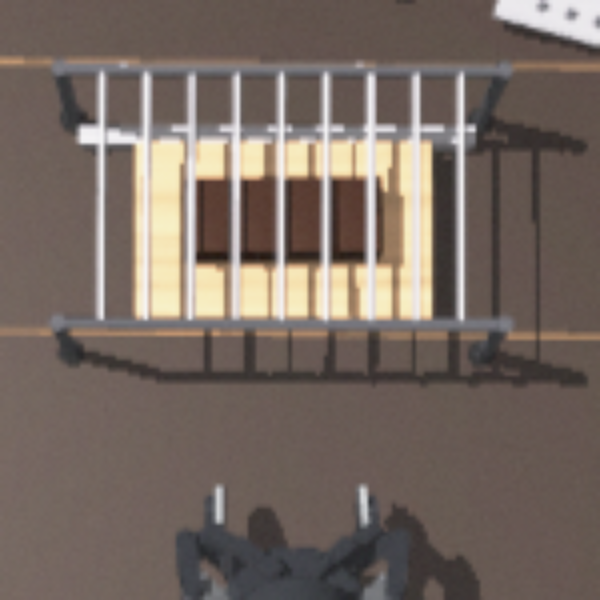

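The board is square against the stop bar (row ~140 of the crop), midway between the legs. The block is centred on it and the gripper is clear. I'm handing in.

```bash
python3 -c "
from plant import job
print(job.close_job())"
```

```text
the job is handed in; nothing more can be done
None
```

I've handed the job in: the chocolate block lies centred on the board, and the board sits square against the stop bar, midway under the shelf, with the gripper clear of everything at about 21 s. The hand-in call returned no verdict, so this rests on the last camera picture and the force readings.

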